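Set and lock the slicer's thickness gauge

TASK

Set the vegetable slicer to the marked thickness: turn its round knob a little at a time until the sliding pointer lines up exactly with the tip of the arrow-shaped tab on the scale (not the square tab), while the clamp lever is still up. Then press the sprung clamp lever all the way down until it snaps past its catch and stays down by itself, with the pointer still on the mark. Leave the other things on the ledge where they stand.

Things in the scene. Friction and masses are not known exactly. Their poses are not given: they have to be found in the camera images.
- slicer: Vegetable slicer, heavy and fixed: grey box 120 mm (its x) by 300 mm (its y), flat top 68 mm above the ledge. Origin: centre of its underside on the ledge; z up; its x points away from the robot at yaw 0, y is its long side. On its top: the knob at (0,-90) mm, the scale plate with the pointer around (15,22) mm, the clamp lever hinged at (43,120) mm and reaching to -x.
- knob (a joint): Angle of the round black knob, rad, growing anticlockwise seen from above; range -6 to 6. One radian anticlockwise moves the pointer 14 mm towards the slicer's +y (clockwise: towards -y). Some friction, stays where it is left.
- knob_grip (a point): Grip point on the knob's vertical axis, 105 mm above the ledge. The knob is a fluted cylinder of 56 mm diameter, from 77 to 115 mm above the ledge, on a collar of 68 mm diameter that ends at 77 mm; it can be gripped from above at any yaw.
- pointer_tip (a point): Tip of the small steel pointer, 4 mm wide, that points to the slicer's +x and slides along the slicer's y in a slot of the scale plate; its travel is 45 mm or more either side of the middle of the slot. About 75 mm above the ledge.
- index_tab: The mark: arrow-shaped aluminium tab, 40 mm long, 22 mm wide, fixed on the scale plate beyond the slot, to either side of the pointer's start; its arrow points to the slicer's -x. Origin: 70 mm above the ledge, below the arrow's tip; axes parallel to the slicer's. On the mark, pointer_tip and this origin have the same y in the slicer's frame.
- blunt_tab: The other tab, square-ended, 40 mm long, 22 mm wide, fixed, on the other side of the pointer; not the mark. Origin: 70 mm above the ledge, at the middle of its end's edge.
- lever (a joint): Angle of the clamp lever, rad: 0 = raised (it slopes up towards the slicer's -x at 0.6 rad), 0.6 = fully down and level. A spring lifts it (up to about 10 N at the pad) until 0.45; past that it snaps down to 0.6 and stays.
- lever_pad (a point): Centre of the top face of the lever's black pad (36 mm long, 30 mm wide), on the lever: 100 mm from the hinge axis, which runs along the slicer's y through (43,120) mm, 89 mm above the ledge. Raised it is about 150 mm above the ledge, fully down 95 mm, at (-57,120) mm.
- jar: Tall glass storage jar with steel screw lid, 84 mm diameter, 180 mm high, loose, upright; stands close to the knob, at its front, back or outer side. Origin: centre of its underside.
- bowl: Orange plastic bowl, 104 mm across, 55 mm high, loose. Origin: centre of its underside.
- tin: Closed tin, 80 mm diameter, 70 mm high, loose, upright. Origin: centre of its underside.
- bottle: Green glass bottle, 64 mm diameter, 220 mm high, loose, upright, behind the lever end of the slicer. Origin: centre of its underside.
- funnel: White plastic funnel standing mouth down, 96 mm diameter, 100 mm high, loose, beside the lever end of the slicer. Origin: centre of its underside.
- teaspoon: Steel teaspoon lying on the ledge behind the slicer, 140 mm long, loose.
- wooden_spoon: Wooden spoon lying on the ledge in front of the lever end, 200 mm long, loose.

How it is judged (in metres and radians):
On the way, in this order (a step that is already met when the one before it is completed fails the run):
1. the pointer stands on the arrow tab's tip while the lever is still up (y of pointer_tip in the frame of index_tab between -0.003 and 0.003 m and value of joint lever below 0.15 rad), for 0.3 s.
2. the lever is pressed down past its catch (value of joint lever above 0.54 rad), for 0.2 s.
At the end, for the whole second after the job is handed in: The pointer tip is within 3 mm of the arrow tab's tip along the scale, and the clamp lever stays down by itself (above 0.54 rad, at rest) (y of pointer_tip in the frame of index_tab between -0.003 and 0.003 m and value of joint lever above 0.54 rad and velocity of joint lever between -0.05 and 0.05 rad/s); the robot touches nothing.
It fails at once if a bystander is shifted by more than 20 mm (distance of any of jar, bowl, tin, bottle, funnel, teaspoon, wooden_spoon from where it was at the start of the episode above 0.02 m).
It fails at once if the jar, bowl, tin, bottle or funnel is tipped (angle between any of jar, bowl, tin, bottle, funnel's own z axis and vertical above 0.3 rad).
It also fails if it takes over 67 s, if anything falls off the work surface, if the arm or the gripper's body presses on something with over 40 N, if the wrist force passes 120 N, or if a joint passes its speed limit or range.

ROBOT

A 6-joint arm with a two-finger parallel gripper is mounted at the origin on the work surface. World frame = base frame: x ahead of the robot, y to its left, z up, the work surface at z = 0. Lengths are in mm, angles in rad, forces in N, time in s.
With the tool pointing down it reaches from about 400 to 925 mm from the base axis. Payload 12.5 kg.
Tool frame: the origin (TCP) lies midway between the tips of the shut fingers; the grasp point (between the pads) lies 19 mm behind it; z points along the fingers, y is the line along which they close (so a half turn about z gives the same grasp; the last joint's range is limited). The gripper opens to 95 mm and grips with 3 to 60 N. Pads are 20 mm wide; open, the fingers measure 119 mm over their backs; the gripper's body (75 mm by 180 mm) begins 59 mm behind the grasp point.
Start: joints at [-1.424, 0.491, 1.559, -0, 1.092, -0.106], TCP at [156.345, -605.147, 214.661] pointing down, gripper open.
Joint ranges: [-3.1, 3.1], [-0.84, 2.19], [0.05, 2.79], [-1.13, 4.28], [0.06, 2.93], [-2.69, 2.69]. Speed limits (rad/s): [2.22, 2.22, 2.79, 3.14, 3.14, 3.14].

INTERFACE

Orientations are given as [roll, pitch, yaw] about the fixed x, y, z axes, in that order (R = Rz(yaw) Ry(pitch) Rx(roll)).
In Python, from cell import env gives the robot as it stands.
- The arm moves only by the shell command python3 -m inch 'ROWS'. ROWS is JSON, a list of rows, each a list of 7 numbers: the turn, a rotation vector about the tool's x, y, z in rad, then the shift along the tool's x, y, z in cm, then the closure, from -1 (fully open) to 1 (shut). A call has 1 to 20 rows; each row shifts and turns the commanded pose from where the row before left it, along the tool's axes as they then stand; what a row does not reach is not made up. A row lasts 1/8 s, in which the tool goes at most 62.5 mm and 10.7 degrees, less where a joint would pass 70% of its speed; a pose out of reach is approached as far as the arm can. A call with a gripper value outside its range is refused whole. The fingers move at their own pace and stop on an object; the grip force is fixed at half the most. Time passes only in rows, so rows that do not move let the fingers close. It gives the time, the measured TCP pose, the force, the opening and the grip force at its end, in the units of the state.
- env.state(): the state, without advancing time (a new reading comes with each control period).
- env.read_camera(name): name is "side" or "top" or "wrist"; returns a dict with "img" (400x640x3 uint8, red, green, blue), "depth" (400x640 float32, mm along the optical axis (not along the pixel's ray), 0 where there is no reading), "fx", "fy", "cx", "cy" (pixels), "position" and "orientation" of the camera in the world. Camera axes: x right, y down, z forward; pixel columns grow to the right and rows downward; lengths in mm; the calibration is good to about 2 mm. A picture is of the moment at which its call begins.
- env.job_done(): hands the job in; it is judged then, once.
Trained networks look in a picture, given as the dict that the camera call returned (one of the last four; its "shot" number tells which), for a name from the list of things; names that differ only in an ending like _2 or _b are one class to them, and where a whole thing is asked for, a point or a joint stands for the part that bears it (a point fixed in the world has none). Each returns a list of dicts, best first, with "score" (0 to 1); they miss things now and then, are a little off and sometimes report something else, mostly with a low value. They report only what shows in the picture. A call takes as long as a camera call.
- env.find_in(picture, target): "centre" ([x, y, z] in mm, in the coordinates of the camera as it stood for that picture, good to about 4 mm: the middle of the surface that is visible of it).
- env.trace(picture, target): "mask" (400x640 bool, what is visible of it).
The state is a dict: "t": time; "joints": joint angles; "qvel": joint speeds; "tau": joint torques, N m; "eef_pos": TCP position; "tcp_rot": TCP orientation; "ft_force": force on the tool from outside, world axes, zero at the start; "moment": the same for the moment, N m; "opening": opening from 0.0 (shut) to 1.0 (fully open); "grip_force": force on a finger pad.
Only numpy, scipy, OpenCV 4.12 (cv2) and the standard library are available. Lean on these libraries where they do the work, as an engineer would, in place of code of your own. Each camera call takes 0.05 s, during which the arm holds its last target. There are 200 camera calls.

## Working session

There is one attempt and no reset: what is moved stays moved. The work goes in short steps, Python scripts to look and compute and a shell command to move; the robot and the scene stay as the last step left them, time stands still between calls to the robot, and variables do not carry over. Pictures are saved under pics/ and viewed, at most 10 in all, crops included, and the job is handed in when it is done.

```bash
mkdir -p pics; ls
cat > h.py <<'E'
from cell import env
import numpy as np, cv2
from scipy.spatial.transform import Rotation as R
def pose(p):
    o=np.array(p["orientation"],float)
    M=o if o.shape==(3,3) else R.from_euler('xyz',o).as_matrix()
    return np.array(p["position"],float),M
def w(p,c):
    t,M=pose(p); return t+M@np.array(c,float)
def px(p,u,v,z=None):
    """world point of pixel by depth, or on plane z"""
    t,M=pose(p); r=M@np.array([(u-p["cx"])/p["fx"],(v-p["cy"])/p["fy"],1.])
    d=p["depth"][int(round(v)),int(round(u))] if z is None else (z-t[2])/r[2]
    return t+d*r
def proj(p,X):
    t,M=pose(p); c=M.T@(np.array(X,float)-t); return p["fx"]*c[0]/c[2]+p["cx"],p["fy"]*c[1]/c[2]+p["cy"]
def save(p,n,crop=None,s=1):
    im=p["img"][:,:,::-1]
    if crop: a,b,c,d=crop; im=im[b:d,a:c]
    cv2.imwrite("pics/"+n,cv2.resize(im,None,fx=s,fy=s,interpolation=cv2.INTER_CUBIC))
E
python3 - <<'E'
from h import *
s=env.state(); print({k:np.round(v,3) for k,v in s.items()})
p=env.read_camera("top"); save(p,"top0.png"); print(p["position"],p["orientation"],p["fx"],p["cx"],p["cy"])
for n in "slicer knob knob_grip pointer_tip index_tab blunt_tab lever lever_pad jar bowl tin bottle funnel teaspoon wooden_spoon".split():
    f=env.find_in(p,n)
    print(n,[(np.round(w(p,d["centre"])),round(d["score"],2),np.round(proj(p,w(p,d["centre"])))) for d in f[:2]])
E
```

```text
pics
{'t': np.float64(0.0), 'joints': array([-1.424,  0.492,  1.559,  0.   ,  1.092, -0.106]), 'qvel': array([-0.002, -0.   , -0.001, -0.001, -0.   , -0.001]), 'tau': array([-4.0000e-03, -6.1265e+01, -2.5818e+01,  6.9000e-02,  4.8000e-02,
       -0.0000e+00]), 'eef_pos': array([ 156.306, -604.894,  214.081]), 'tcp_rot': array([-3.141, -0.   ,  0.253]), 'ft_force': array([ 0.284, -0.559, -0.129]), 'moment': array([-0.007, -0.004, -0.007]), 'grip_force': np.float64(0.0), 'opening': np.float64(0.999)}
[ 490.69714408   40.99058347 1077.3279363 ] [-3.03601828  0.00628841 -1.59574992] 493.0576938060575 318.7442068442522 203.3342585736578
slicer [(array([572.,  43.,  70.]), 0.97, array([320., 216.])), (array([567.,  75.,  77.]), 0.5, array([304., 218.]))]
knob [(array([605., -33., 113.]), 0.8, array([358., 196.]))]
knob_grip [(array([571.,  45.,  68.]), 0.87, array([319., 216.])), (array([713.,  -8.,  74.]), 0.64, array([343., 147.]))]
pointer_tip [(array([564.,  73.,  79.]), 0.53, array([305., 219.]))]
index_tab [(array([626.,  63.,  78.]), 0.61, array([310., 189.]))]
blunt_tab [(array([60
[... 262 characters left out ...]
58, array([262., 180.]))]
jar [(array([ 633., -154.,  181.]), 0.98, array([426., 175.])), (array([603., -35., 114.]), 0.52, array([359., 197.]))]
bowl [(array([484., -71.,  29.]), 0.68, array([375., 257.]))]
tin [(array([713.,  -8.,  71.]), 0.85, array([343., 148.]))]
bottle [(array([610., 256., 144.]), 0.56, array([207., 196.])), (array([573.,  49.,  65.]), 0.35, array([317., 216.]))]
funnel [(array([497., 265.,  25.]), 0.91, array([217., 255.])), (array([608., 258., 140.]), 0.35, array([207., 197.]))]
teaspoon [(array([659., 167.,  11.]), 0.88, array([262., 180.]))]
wooden_spoon [(array([410., 235.,  12.]), 0.77, array([232., 296.])), (array([574.,  45.,  67.]), 0.37, array([319., 215.]))]
```

View pics/top0.png

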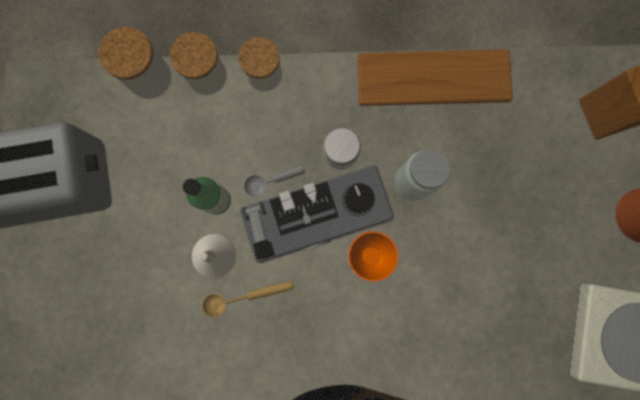

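The slicer is at the centre, with the knob at about (358,197), the lever pad at (262,248) and the tabs at (287,200) and (310,190). The jar is to the right at (426,175), the bowl at (373,257) and the tin at (342,147). Next I fit the slicer pose and zoom in on the scale.

```bash
cat > fit.py <<'E'
from h import *
def slicer(p):
    m=env.trace(p,"slicer")[0]["mask"]
    v,u=np.nonzero(m); 
    P=np.array([px(p,a,b) for a,b in zip(u,v)]); 
    k=(P[:,2]>60)&(P[:,2]<76); Q=P[k][:,:2]
    (c,s,a)=cv2.minAreaRect(Q.astype(np.float32)); 
    b=cv2.boxPoints((c,s,a)); e=b[1]-b[0]; f=b[2]-b[1]; L=e if np.hypot(*e)>np.hypot(*f) else f
    if L[1]<0: L=-L
    yaw=np.arctan2(-L[0],L[1]); return np.array(c),yaw,s
def tow(c,yaw,x,y,z): 
    return np.array([c[0]+x*np.cos(yaw)-y*np.sin(yaw),c[1]+x*np.sin(yaw)+y*np.cos(yaw),z])
def tos(c,yaw,X):
    d=X[:2]-c; return np.array([d[0]*np.cos(yaw)+d[1]*np.sin(yaw),-d[0]*np.sin(yaw)+d[1]*np.cos(yaw)])
E
python3 - <<'E'
from fit import *
p=env.read_camera("top"); c,y,s=slicer(p); print(c,y,s)
im=p["img"].copy()
for X in [(0,-90,115),(15,22,72),(43,120,89),(-40,120,150),(60,150,68),(60,-150,68),(-60,150,68),(-60,-150,68)]:
    W=tow(c,y,*X); u,v=proj(p,W); print(X,np.round(W),np.round([u,v])); im[int(round(v)),int(round(u))]=[255,0,255]
p["img"]=im; save(p,"z1.png",(235,150,455,290),3.6)
q=env.read_camera("side"); save(q,"side1.png"); print(q["position"])
E
```

```text
[575.84088135  49.77804565] 0.2887386 (124.00409698486328, 300.21466064453125)
(0, -90, 115) [601. -36. 115.] [360. 198.]
(15, 22, 72) [584.  75.  72.] [304. 210.]
(43, 120, 89) [583. 177.  89.] [253. 211.]
(-40, 120, 150) [503. 153. 150.] [262. 250.]
(60, 150, 68) [591. 211.  68.] [238. 209.]
(60, -150, 68) [676. -77.  68.] [376. 164.]
(-60, 150, 68) [476. 176.  68.] [255. 265.]
(-60, -150, 68) [ 561. -111.   68.] [395. 219.]
[441.48991815 703.14531193 946.10398946]
```

View pics/z1.png

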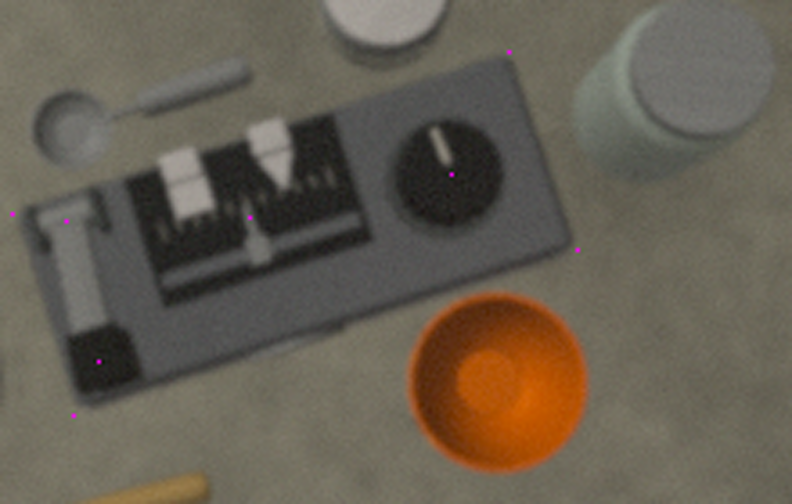

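View pics/side1.png

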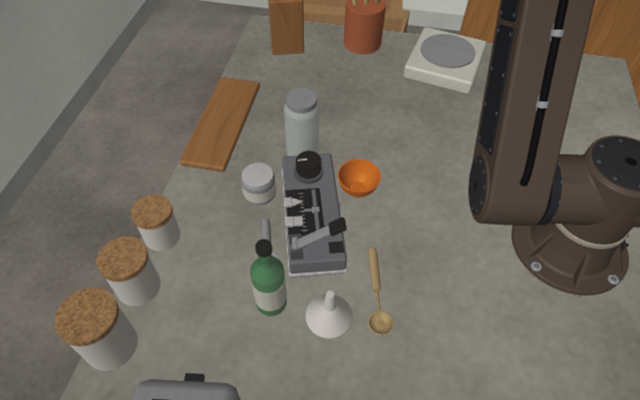

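The fit matches the picture. The arrow tip at (285,190) lies on the -y side of the pointer tip at (247,200), roughly 22 mm away, so about 1.6 rad clockwise. I'll start the grip with the closing axis across the jar direction: yaw 2.6 going to 1.05.

```bash
python3 -m inch '[[0,0,0,3.58,-2.75,-0.3,-1],[0,0,0,3.58,-2.75,-0.3,-1],[0,0,0,3.58,-2.75,-0.3,-1],[0,0,0,3.58,-2.75,-0.3,-1],[0,0,0,3.58,-2.75,-0.3,-1],[0,0,0,3.58,-2.75,-0.3,-1],[0,0,0,3.58,-2.75,-0.3,-1],[0,0,0,3.58,-2.75,-0.3,-1],[0,0,0,3.58,-2.75,-0.3,-1],[0,0,0,3.58,-2.75,-0.3,-1],[0,0,0,3.58,-2.75,-0.3,-1],[0,0,0,3.58,-2.75,-0.3,-1],[0,0,0,3.58,-2.75,-0.3,-1],[0,0,0,3.58,-2.75,-0.3,-1],[0,0,0,3.58,-2.75,-0.3,-1],[0,0,0,3.58,-2.75,-0.3,-1]]'
python3 -m inch '[[0,0,-0.16,0,0,0,-1],[0,0,-0.16,0,0,0,-1],[0,0,-0.16,0,0,0,-1],[0,0,-0.16,0,0,0,-1],[0,0,-0.16,0,0,0,-1],[0,0,-0.16,0,0,0,-1],[0,0,-0.16,0,0,0,-1],[0,0,-0.16,0,0,0,-1],[0,0,-0.16,0,0,0,-1],[0,0,-0.16,0,0,0,-1],[0,0,-0.16,0,0,0,-1],[0,0,-0.16,0,0,0,-1],[0,0,-0.16,0,0,0,-1],[0,0,-0.16,0,0,0,-1],[0,0,-0.12,0,0,0,-1],[0,0,0,0,0,0,-1]]'
python3 - <<'E'
from fit import *
p=env.read_camera("wrist"); save(p,"wr1.png")
s=env.state();print(s["eef_pos"],s["tcp_rot"],s["t"], p["position"])
for n in ["knob","index_tab","blunt_tab","pointer_tip","jar"]:
  for d in env.trace(p,n)[:2]:
    v,u=np.nonzero(d["mask"]); P=np.array([px(p,a,b) for a,b in zip(u,v)])
    k=P[:,2]>np.percentile(P[:,2],90)-6
    print(n,round(d["score"],2),k.sum(),np.round(cv2.minEnclosingCircle(P[k][:,:2].astype(np.float32))[0],1),np.round(np.median(P[k],0),1),[u.min(),u.max(),v.min(),v.max()])
for cam in ("top","side"):
  q=env.read_camera(cam)
  try: print(cam,np.round(w(q,env.find_in(q,"jar")[0]["centre"])), np.round(w(q,env.find_in(q,"knob")[0]["centre"])))
  except Exception as e: print(cam,e)
E
```

```text
t: 2.95
eef_pos: [601.7, -34.5, 262.8]
tcp_rot: [3.141, -0.0, 0.253]
ft_force: [0.9, -1.0, -0.1]
opening: 0.999
grip_force: 0.0
t: 4.95
eef_pos: [600.9, -35.9, 262.6]
tcp_rot: [-3.142, 0.0, 2.612]
ft_force: [-0.1, 0.4, -0.2]
opening: 1.002
grip_force: 0.0
[600.88965337 -35.84964341 262.61704713] [-3.14154485e+00  4.24023764e-05  2.61014594e+00] 5.0 [ 5.40687617e+02 -4.46361107e-01  4.34279841e+02]
index_tab 0.64 535 [586.4  36.4] [621.5  59.9  80.7] [np.int64(396), np.int64(428), np.int64(138), np.int64(168)]
blunt_tab 0.58 827 [578.7  61.9] [602.8 109.1  79.5] [np.int64(427), np.int64(466), np.int64(95), np.int64(134)]
blunt_tab 0.38 1628 [499.3 -54.6] [476.2 -69.   55.9] [np.int64(200), np.int64(294), np.int64(52), np.int64(150)]
pointer_tip 0.63 272 [564.3  38.1] [566.8  70.8  79.2] [np.int64(386), np.int64(411), np.int64(92), np.int64(118)]
jar 0.71 1901 [593.1 -96. ] [ 649.2 -153.   181.4] [np.int64(196), np.int64(290), np.int64(218), np.int64(338)]
top list index out of range
side list index out of range
```

View pics/wr1.png

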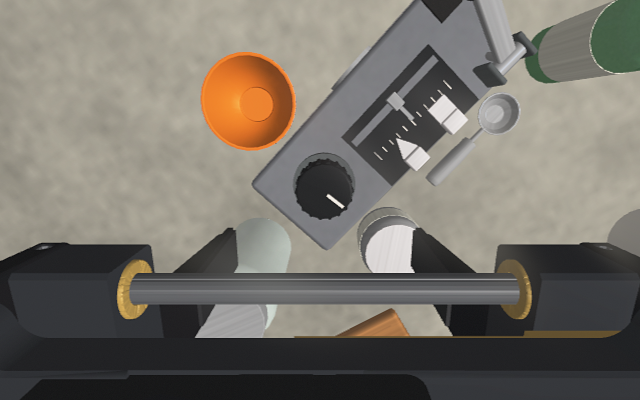

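The wrist view shows the knob at about (324,187), the pointer tip near (412,120) and the arrow tip near (399,138). I zoom in to measure.

Run:
```python
from fit import *
p=env.read_camera("wrist"); save(p,"wr1z.png",(280,60,480,220),4)
print(np.round(px(p,324,187,115),1),np.round(px(p,324,187),1))
m=env.trace(p,"slicer"); c,y,s=slicer(p); print(c,y,s)
```

```text
[598.6 -34.3 115. ] [598.4 -34.2 115.7]
[575.7935791  43.936203 ] 0.28932613 (123.84930419921875, 290.92987060546875)
```

View pics/wr1z.png

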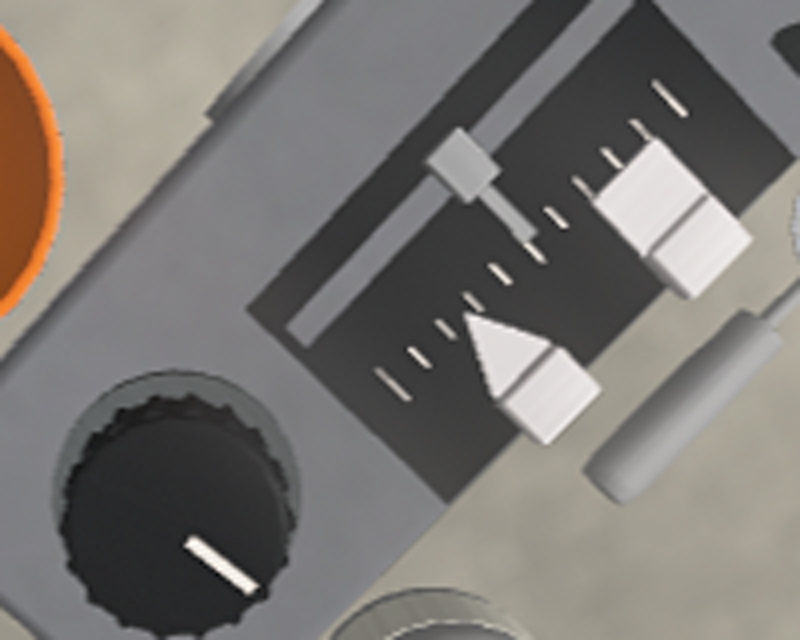

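Run:
```python
from fit import *
p=env.read_camera("wrist")
print(px(p,324.5,191.2,115))
y=0.289; c=np.array([575.8,49.8])
A=px(p,397,139,p and 80);B=px(p,413,119.5,75)
print(px(p,399,142),px(p,409,115), px(p,401,101))
for z in (76,80): print(tos(c,y,px(p,397,139,z)),tos(c,y,B), tos(c,y,px(p,324.5,191.2,115)))
```

```text
[602.42560626 -35.94317457 115.        ]
[603.47317166  54.64834575  76.35708205] [583.78250231  75.7579733   78.37617604] [567.2013263   74.69884616  79.36905211]
[24.17440781 -2.49134327] [22.01608452 22.92589555] [  1.08514858 -89.77548299]
[23.36861511 -2.88997497] [22.01608452 22.92589555] [  1.08514858 -89.77548299]
```

```bash
python3 -m inch '[[0,0,0,0,0,2.8,-1],[0,0,0,0,0,2.8,-1],[0,0,0,0,0,2.8,-1],[0,0,0,0,0,2.8,-1],[0,0,0,0,0,2.8,-1],[0,0,0,0,0,2.0,-1],[0,0,0,0,0,1.0,-1],[0,0,0,0,0,0,0],[0,0,0,0,0,0,1],[0,0,0,0,0,0,1],[0,0,0,0,0,0,1],[0,0,0,0,0,0,1],[0,0,0,0,0,0,1]]'
```

```text
t: 7.28
eef_pos: [600.9, -36.1, 93.0]
tcp_rot: [-3.141, 0.0, 2.613]
ft_force: [-2.4, -1.5, 4.3]
opening: 0.583
grip_force: 30.0
```

Firm grip. Turning 1.3 rad clockwise.

```bash
python3 -m inch '[[0,0,0.1,0,0,0,1],[0,0,0.1,0,0,0,1],[0,0,0.1,0,0,0,1],[0,0,0.1,0,0,0,1],[0,0,0.1,0,0,0,1],[0,0,0.1,0,0,0,1],[0,0,0.1,0,0,0,1],[0,0,0.1,0,0,0,1],[0,0,0.1,0,0,0,1],[0,0,0.1,0,0,0,1],[0,0,0.1,0,0,0,1],[0,0,0.1,0,0,0,1],[0,0,0.1,0,0,0,1],[0,0,0,0,0,0,1]]'
python3 -m inch '[[0,0,0,0,0,0,0],[0,0,0,0,0,0,-1],[0,0,0,0,0,0,-1],[0,0,0,0,0,0,-1],[0,0,0,0,0,-2.0,-1],[0,0,0,0,0,-3,-1],[0,0,0,0,0,-3,-1],[0,0,0,0,0,-3,-1],[0,0,0,0,0,-3,-1],[0,0,0,0,0,-3,-1],[0,0,-0.16,0,0,0,-1],[0,0,-0.16,0,0,0,-1],[0,0,-0.16,0,0,0,-1],[0,0,-0.16,0,0,0,-1],[0,0,-0.16,0,0,0,-1],[0,0,0,0,0,0,-1],[0,0,0,0,0,0,-1]]'
python3 - <<'E'
from fit import *
p=env.read_camera("wrist"); c,y=np.array([575.8,49.8]),0.289
s=env.state();print(s["eef_pos"],s["tcp_rot"],s["t"])
A=tow(c,y,24,-2.7,78); u,v=proj(p,A); print(u,v)
u0,v0=int(u)-55,int(v)-60; u0=max(u0,0); v0=max(v0,0); print(u0,v0)
save(p,"wr2z.png",(u0,v0,u0+110,v0+110),5)
np.savez("p2.npz",**{k:p[k] for k in("img","depth","fx","fy","cx","cy","position","orientation")})
E
```

```text
t: 9.02
eef_pos: [603.5, -35.1, 93.1]
tcp_rot: [3.136, -0.002, 1.311]
ft_force: [11.9, 6.4, -3.4]
opening: 0.584
grip_force: 30.0
t: 11.15
eef_pos: [600.8, -35.9, 262.6]
tcp_rot: [-3.141, -0.0, 2.109]
ft_force: [-0.7, -0.5, 0.3]
opening: 0.997
grip_force: 0.0
[600.83495683 -35.87666228 262.58607101] [-3.14150320e+00 -1.21982037e-05  2.10990606e+00] 11.2
368.1396578215663 108.06808251128463
313 48
```

View pics/wr2z.png

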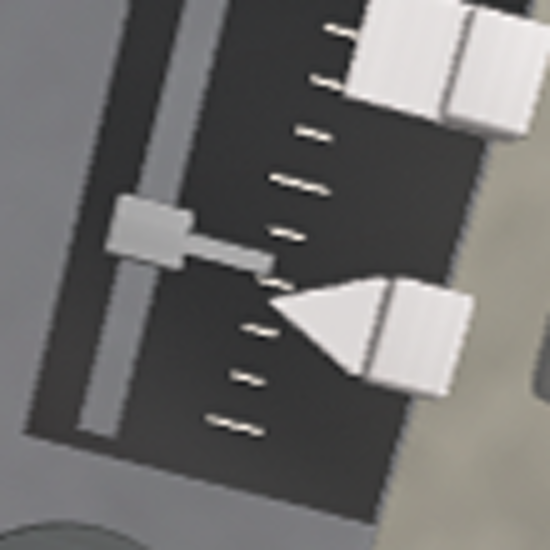

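Run:
```python
from fit import *
p=dict(np.load("p2.npz")); c=np.array([575.8,49.8])
for y in (.285,.289,.293):
  for z in (75,77,80): print(y,z,tos(c,y,px(p,313+269/5,48+300/5,z)),tos(c,y,px(p,313+272/5,48+264/5,75.)))
print(px(p,371,108),px(p,365,100))
```

```text
0.285 75 [22.9989436 -2.7288231] [21.57345871  4.28499272]
0.285 77 [22.77319152 -2.83397512] [21.57345871  4.28499272]
0.285 80 [22.43456341 -2.99170316] [21.57345871  4.28499272]
0.289 75 [22.98784434 -2.8207968 ] [21.59042605  4.19866483]
0.289 77 [22.76167347 -2.92504498] [21.59042605  4.19866483]
0.289 80 [22.42241715 -3.08141724] [21.59042605  4.19866483]
0.293 75 [22.97637728 -2.91272537] [21.60704794  4.11226977]
0.293 77 [22.74979122 -3.01606803] [21.60704794  4.11226977]
0.293 80 [22.40991214 -3.17108201] [21.60704794  4.11226977]
[602.11046687  55.66465807  77.48292514] [592.55027159  59.11546482  77.60377811]
```

7.1 mm remain, which is 0.51 rad.

```bash
python3 -m inch '[[0,0,0,-0.05,0.17,2.8,-1],[0,0,0,0,0,2.8,-1],[0,0,0,0,0,2.8,-1],[0,0,0,0,0,2.8,-1],[0,0,0,0,0,2.8,-1],[0,0,0,0,0,2.0,-1],[0,0,0,0,0,1.0,-1],[0,0,0,0,0,0,0],[0,0,0,0,0,0,1],[0,0,0,0,0,0,1],[0,0,0,0,0,0,1],[0,0,0,0,0,0,1],[0,0,0.1,0,0,0,1],[0,0,0.1,0,0,0,1],[0,0,0.1,0,0,0,1],[0,0,0.1,0,0,0,1],[0,0,0.07,0,0,0,1],[0,0,0.04,0,0,0,1],[0,0,0,0,0,0,1],[0,0,0,0,0,0,1]]'
python3 -m inch '[[0,0,0,0,0,0,0],[0,0,0,0,0,0,-1],[0,0,0,0,0,0,-1],[0,0,0,0,0,0,-1],[0,0,0,0,0,-2.0,-1],[0,0,0,0,0,-3,-1],[0,0,0,0,0,-3,-1],[0,0,0,0,0,-3,-1],[0,0,0,0,0,-3,-1],[0,0,0,0,0,-3,-1],[0,0,-0.16,0,0,0,-1],[0,0,-0.16,0,0,0,-1],[0,0,-0.16,0,0,0,-1],[0,0,0,0,0,0,-1],[0,0,0,0,0,0,-1]]'
python3 - <<'E'
from fit import *
p=env.read_camera("wrist"); c,y=np.array([575.8,49.8]),0.289
s=env.state();print(s["eef_pos"],s["tcp_rot"],s["t"])
A=tow(c,y,24,-2.7,78); u,v=proj(p,A); print(u,v)
u0,v0=max(int(u)-55,0),max(int(v)-60,0); print(u0,v0)
save(p,"wr3z.png",(u0,v0,u0+110,v0+110),5)
np.savez("p3.npz",**{k:p[k] for k in("img","depth","fx","fy","cx","cy","position","orientation")})
E
```

```text
t: 13.7
eef_pos: [602.9, -35.5, 93.0]
tcp_rot: [3.141, 0.0, 1.604]
ft_force: [1.1, -0.6, 4.5]
opening: 0.586
grip_force: 30.0
t: 15.58
eef_pos: [602.5, -35.4, 262.5]
tcp_rot: [-3.141, -0.0, 2.079]
ft_force: [0.2, -0.1, -0.6]
opening: 0.997
grip_force: 0.0
[602.55716766 -35.38299506 262.52922299] [-3.14141250e+00 -3.81843911e-05  2.07996434e+00] 15.625
364.21690930881994 106.3238325306059
309 46
```

View pics/wr3z.png

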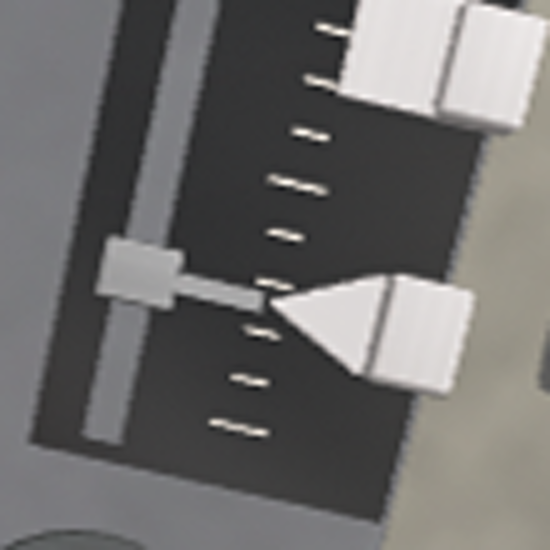

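The pointer at (264,300) is in line with the arrow tip at (270,302), so it is on the mark to well under 1 mm. Next I shut the fingers, turn so the body clears the bottle, and move above the lever pad.

```bash
python3 -m inch '[[0,0,0.162,0,0,0,1],[0,0,0.162,0,0,0,1],[0,0,0.162,0,0,0,1],[0,0,0.162,0,0,0,1],[0,0,0.162,0,0,0,1],[0,0,0.162,0,0,0,1],[0,0,0.162,0,0,0,1],[0,0,0.162,0,0,0,1],[0,0,0,0.96,-3.44,0,1],[0,0,0,0.96,-3.44,0,1],[0,0,0,0.96,-3.44,0,1],[0,0,0,0.96,-3.44,0,1],[0,0,0,0.96,-3.44,0,1],[0,0,0,0.96,-3.44,0,1],[0,0,0,0,0,0,1],[0,0,0,0,0,0,1]]'
python3 - <<'E'
from fit import *
c,y=np.array([575.8,49.8]),0.289
q=env.read_camera("side"); save(q,"side4.png",(200,90,420,340),2.3)
for cam in (q,env.read_camera("top"),env.read_camera("wrist")):
  for d in env.find_in(cam,"lever_pad")[:2]: X=w(cam,d["centre"]); print(round(d["score"],2),X,tos(c,y,X))
print(tos(c,y,np.array(env.state()["eef_pos"])))
E
```

```text
t: 17.62
eef_pos: [497.4, 150.9, 262.7]
tcp_rot: [3.141, -0.0, 0.786]
ft_force: [-0.9, -0.1, 0.0]
opening: 0.005
grip_force: 0.0
0.93 [531.25343055 166.25210221 127.88137721] [ -9.5110626  124.31825548]
0.62 [529.90758237 159.96952832 135.44864935] [-12.59159243 118.67978247]
[-46.41966651 118.97551738]
```

View pics/side4.png

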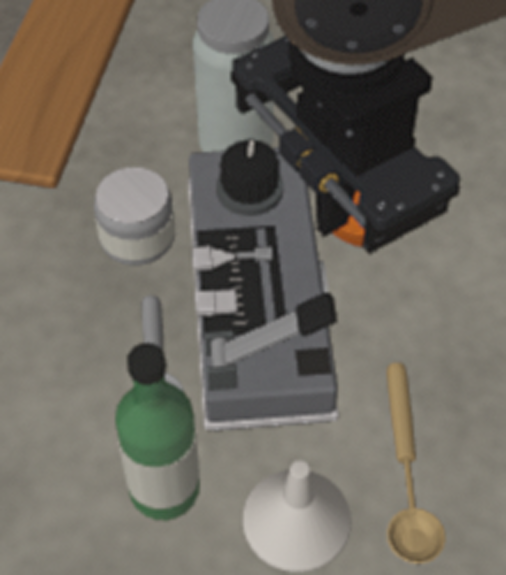

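The side view agrees: the pointer is on the arrow, the lever is up, and everything still stands in place. Pressing down at slicer (-46,119).

```bash
python3 -m inch '[[0,0,0,0,0,2.5,1],[0,0,0,0,0,2.5,1],[0,0,0,0,0,2.5,1],[0,0,0,0,0,2,1],[0,0,0,0,0,1,1],[0,0,0,0,0,0.8,1],[0,0,0,0,0,0.8,1],[0,0,0,0,0,0.8,1],[0,0,0,0,0,0.8,1]]'
python3 -m inch '[[0,0,0,0,0,0.6,1],[0,0,0,0,0,0.6,1],[0,0,0,0,0,0.6,1],[0,0,0,0,0,0.6,1],[0,0,0,0,0,0,1]]'
```

```text
t: 19.05
eef_pos: [497.5, 150.9, 126.0]
tcp_rot: [3.141, -0.001, 0.786]
ft_force: [-1.0, -0.6, 3.8]
opening: 0.001
grip_force: 1.6
t: 19.68
eef_pos: [496.9, 151.1, 101.1]
tcp_rot: [-3.141, 0.001, 0.787]
ft_force: [0.6, 0.5, -0.2]
opening: 0.002
grip_force: 0.0
```

Force has dropped to zero, so it probably snapped. I nudge 5 mm further, then lift, back away and look.

```bash
python3 -m inch '[[0,0,0,0,0,0.3,1],[0,0,0,0,0,0.2,1],[0,0,0,0,0,0,1]]'
python3 -m inch '[[0,0,0,0,0,-2,1],[0,0,0,0,0,-3,1],[0,0,0,0,0,-4,1],[0,0,0,0,0,-4,1],[0,0,0,0,0,-4,1],[0,0,0,-1,3.5,0,1],[0,0,0,-1,3.5,0,1],[0,0,0,-1,3.5,0,1],[0,0,0,-1,3.5,0,1],[0,0,0,-1,3.5,0,1],[0,0,0,0,0,0,1],[0,0,0,0,0,0,1]]'
python3 - <<'E'
from fit import *
q=env.read_camera("side"); a=q["img"][90:340,200:420,::-1]; p=env.read_camera("wrist")
b=p["img"][0:250,:,::-1]
h=500; A=cv2.resize(a,None,fx=2,fy=2,interpolation=cv2.INTER_CUBIC); 
c,y=np.array([575.8,49.8]),0.289
u,v=proj(p,tow(c,y,24,-2.7,78)); print(u,v,env.state()["eef_pos"])
u0,v0=int(np.clip(u-40,0,560)),int(np.clip(v-62,0,275)); b=p["img"][v0:v0+125,u0:u0+80,::-1]
B=cv2.resize(b,(320,500),interpolation=cv2.INTER_CUBIC); cv2.imwrite("pics/fin.png",np.hstack([A,B]))
E
```

```text
t: 20.05
eef_pos: [497.1, 151.1, 96.5]
tcp_rot: [-3.142, 0.0, 0.787]
ft_force: [0.7, -0.6, 0.1]
opening: 0.008
grip_force: 0.0
t: 21.55
eef_pos: [585.3, -7.5, 266.5]
tcp_rot: [-3.141, 0.0, 0.787]
ft_force: [-0.5, 0.5, -0.1]
opening: 0.005
grip_force: 0.0
293.24174508044007 131.2393005451228 [585.31630822  -7.01314964 266.75267084]
```

View pics/fin.png

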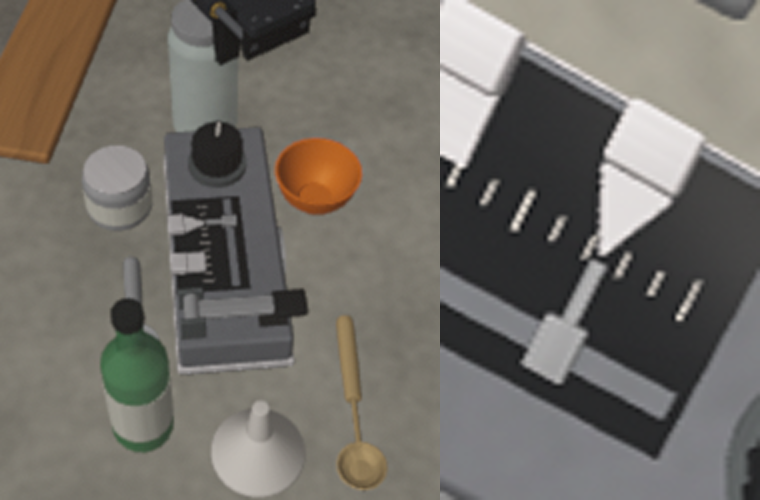

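The lever lies flat, with its pad at (290,302) on the left picture. The pointer tip at (598,263) meets the arrow tip at (603,252), and nothing else has moved. Handing in.

```bash
python3 -c "
from cell import env
print(env.job_done())"
```

```text
the job is handed in; nothing more can be done
None
```

I handed the job in: in the last pictures the pointer is on the arrow tab's tip, the clamp lever is down by itself, and nothing else has visibly moved; the hand-in returned no verdict.

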